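Dock the tube rack in the corner stop

TASK

Push the loaded tube rack along the bench with your fingertips until it sits flush in the aluminium corner stop: one long side flat against the long fence, and one end up against the short end stop. Slide it gently and keep it flat on the bench - do not pinch or lift it, do not touch the capped tubes standing in it, leave the other things where they are, and let go clear of it at the end.

Things in the scene. Friction and masses are not known exactly. Their poses are not given: they have to be found in the camera images.
- rack: Loaded tube rack: solid yellow block 52 mm (its x) by 124 mm (its y) by 45 mm high, about 0.4 kg, slides at 2 to 8 N; 12 white-capped tubes stand in its top, caps up to 54 mm above the bench. Origin: centre of underside (z = 0 on the bench), z up. It starts on the robot's side of the fence, away from the end stop, its long way within 0.4 rad of the fence's. Either long side may meet it.
- rack_side_a: One long side of the rack (-x side, nearer the robot at the start): a flat skin 4 mm thick, 116 mm long, part of the rack, outer face at x = -26 mm. Origin and axes are the rack's. Listed so that a pinch across the rack can be noticed.
- rack_side_b: The other long side of the rack (+x side, facing the fence at the start), outer face at x = +26 mm. Origin and axes are the rack's.
- rack_tubes: The 12 capped tubes in the rack, fixed to it, 14 mm wide caps with their tops 54 mm above the rack's underside, within 19 mm of the rack's centre line in x and 53 mm in y. Origin and axes are those of the rack. Not to be touched.
- corner_stop: L-shaped aluminium stop fixed to the bench, bars 12 mm thick, 22 mm high. Origin: inner corner at bench level. Long fence on the far side from the robot: inner face is the plane x = 0, y 0 to 280 mm (y runs to the robot's left). Short end stop at its right end: inner face is the plane y = 0, x 0 to -55 mm. The docked rack's centre is at x = -26, y = 62 mm in this frame, its long way along y.
- bottle: Bystander: white reagent bottle with a blue cap, 72 mm across, 165 mm high with the cap, loose; origin centre of its underside.
- tip_box: Bystander: grey pipette-tip box with a clear lid, 85 x 120 x 68 mm high, loose; origin centre of its underside.
- grid_rack: Bystander: empty open grid rack, yellow like the loaded one but wider, lower and with no tubes, 90 x 130 x 40 mm high, loose; origin centre of its underside.
- jar: Bystander: small amber jar with a black cap, 36 mm across, 60 mm high, loose, standing behind the fence; origin centre of its underside.
Not all that is in view belongs to the job. Leave any pink or purple look-alike of the rack alone.

How it is judged:
By the outcome, as a careful person would: the job done as asked, in the order asked, and still so for the second after the job is handed in, with the robot touching nothing.
It also fails if it takes over 64 s, if anything falls off the work surface, if the arm or the gripper's body presses on something with over 40 N, if the wrist force passes 120 N, or if a joint passes its speed limit or range.

ROBOT

A 6-joint arm with a two-finger parallel gripper is mounted at the origin on the work surface. World frame = base frame: x ahead of the robot, y to its left, z up, the work surface at z = 0. Lengths are in m, angles in degrees, forces in N, time in s.
With the tool pointing down it reaches from about 0.4 to 0.925 m from the base axis. Payload 3.4 kg.
Tool frame: the origin (TCP) lies between the finger pads; the fingertips stand 25 mm ahead of it and the grasp point (between the pads) lies 6 mm ahead of it; z points along the fingers, y is the line along which they close (so a half turn about z gives the same grasp; the last joint's range is limited). The gripper opens to 85 mm and grips with 20 to 120 N. Pads are 22 mm wide; open, the fingers measure 114 mm over their backs; the gripper's body (76 mm by 85 mm) begins 54 mm behind the grasp point. The pads swing forward as they close: fully open they stand 13 mm farther back than shut.
Start: joints at [-81.503, 17.578, 86.31, -0, 76.112, -4.211], TCP at [0.126, -0.561, 0.256] pointing down, gripper open.
Joint ranges: [-179.03, 179.03], [-60, 130.46], [8.19, 133.38], [-81.62, 261.62], [5.75, 156.47], [-153.77, 153.77]. Speed limits (degrees/s): [147.25, 147.25, 180, 180, 180, 180].

INTERFACE

Orientations are given as a 3x3 rotation matrix whose columns are the frame's x, y, z axes.
In Python, from rig import status, get_image, bot, spot_in gives the robot as it stands.
- The arm moves only by the tool jog_arm, never from a script. Its argument "commands" is a list of rows, each an object of numbers: "hand": the opening, from 0 (shut) to 1 (fully open); "tx", "ty", "tz": the shift along the tool's x, y, z in units of 600 mm (1.0 is 600 mm); "rx", "ry", "rz": the turn, a rotation vector about the tool's x, y, z in units of 60 degrees (1.0 is 60 degrees). A call has exactly 10 rows; each row is the pose to reach, as a shift and turn from the pose commanded when the call began, along the tool's axes at that moment; what a row does not reach only later rows make up. A row lasts 1/12 s, in which the tool goes at most 41.7 mm and 7.16 degrees, less where a joint would pass 70% of its speed; a pose out of reach is approached as far as the arm can. A call with a number of a shift or a turn outside -1 to 1 is refused whole. A call with a gripper value outside its range is refused whole. The fingers move at their own pace and stop on an object; "force" is the grip in N (left out, the last holds). Time passes only in rows, so rows that repeat a pose let the fingers close, or fill a call up. It gives the time, the measured TCP pose, the force, the opening and the grip force at its end, in the units of the state.
- status.sense(): the state, without advancing time (a new reading comes with each control period).
- get_image(name): name is "side" or "top"; returns a dict with "image" (420x560x3 uint8, blue, green, red), "depth" (420x560 float32, m along the optical axis (not along the pixel's ray), 0 where there is no reading), "K" (3x3 intrinsics, pixels), "D" ([k1, k2, p1, p2, k3] as OpenCV has them; the pictures are not rectified), "extrinsics" (4x4, takes a point from world to camera coordinates). Camera axes: x right, y up, looking along -z (the intrinsics and any distortion apply to the point x, -y, -z); pixel columns grow to the right and rows downward; lengths in m; the calibration is good to about 2 mm. A picture is of the moment at which its call begins.
- bot.finish_job(): hands the job in; it is judged then, once.
Trained networks look in the newest picture that a camera, given by its name, has taken for a name from the list of things; names that differ only in an ending like _2 or _b are one class to them, and where a whole thing is asked for, a point or a joint stands for the part that bears it (a point fixed in the world has none). Each returns a list of dicts, best first, with "confidence" (0 to 1); they miss things now and then, are a little off and sometimes report something else, mostly with a low value. They report only what shows in the picture. A call takes as long as a camera call. They do not tell look-alikes from the thing itself.
- spot_in(target, camera): "point" ([row, column] in pixels, amid what is visible of it).
The state is a dict: "clock": time; "qpos": joint angles; "joint_vel": joint speeds; "tau": joint torques, N m; "ee_pos": TCP position; "tool_rot": TCP orientation; "force": force on the tool from outside, world axes, zero at the start; "wrist_torque": the same for the moment, N m; "opening": finger opening in m; "finger_force": force on a finger pad.
Only numpy, scipy, OpenCV 4.12 (cv2) and the standard library are available. Lean on these libraries where they do the work, as an engineer would, in place of code of your own. Each camera call takes 0.05 s, during which the arm holds its last target. There are 200 camera calls.

## Working session

There is one attempt and no reset: what is moved stays moved. The work goes in short steps, Python scripts to look and compute and a tool call to move; the robot and the scene stay as the last step left them, time stands still between calls to the robot, and variables do not carry over. Pictures are saved under pics/ and viewed, at most 10 in all, crops included, and the job is handed in when it is done.

Besides the shell and the picture viewer there is one more tool, called after ">>>" as name([rows], argument=value, ...), one row to a line, values as JSON. jog_arm: Moves the arm, as the interface text tells. Shifts and turns lie within -1 to 1; 1 stands for 600 mm of shift or 60 degrees of turn. Its arguments: {"type":"object","properties":{"commands":{"type":"array","items":{"type":"object","properties":{"hand":{"type":"number"},"tx":{"type":"number","minimum":-1,"maximum":1},"ty":{"type":"number","minimum":-1,"maximum":1},"tz":{"type":"number","minimum":-1,"maximum":1},"rx":{"type":"number","minimum":-1,"maximum":1},"ry":{"type":"number","minimum":-1,"maximum":1},"rz":{"type":"number","minimum":-1,"maximum":1}}}},"force":{"type":"number"}},"required":["commands"]}

```bash
mkdir -p pics; ls
cat > h.py <<'E'
import numpy as np, cv2
from rig import status, get_image, bot, spot_in
def cloud(d):
    h,w=d["depth"].shape; u,v=np.meshgrid(np.arange(w),np.arange(h))
    p=cv2.undistortPoints(np.stack([u,v],-1).reshape(-1,1,2).astype(np.float64),np.array(d["K"],float),np.array(d["D"],float)).reshape(h,w,2)
    z=d["depth"].astype(float); c=np.stack([p[...,0]*z,-p[...,1]*z,-z],-1)
    T=np.linalg.inv(np.array(d["extrinsics"])); P=c@T[:3,:3].T+T[:3,3]; P[z==0]=np.nan
    return P
E
python3 - <<'E'
from h import *
s=status.sense(); print(s["clock"],s["ee_pos"],np.round(s["tool_rot"],3),s["opening"])
ims=[]
for c in("top","side"):
    d=get_image(c); P=cloud(d); cv2.imwrite(f"pics/{c}0.png",d["image"]); np.savez(f"{c}0.npz",P=P,im=d["image"])
    for t in("rack","corner_stop","grid_rack","bottle","tip_box","jar"):
        for r in spot_in(t,c)[:3]:
            i,j=map(int,r["point"]); print(c,t,(i,j),round(r["confidence"],2),np.round(P[i,j],3))
E
```

```text
pics
0.0 [ 0.12636931 -0.56026858  0.25536824] [[ 0.975  0.22  -0.   ]
 [ 0.22  -0.975  0.002]
 [ 0.    -0.002 -1.   ]] 0.08554625663004038
top rack (273, 197) 0.98 [0.412 0.295 0.061]
top rack (285, 328) 0.98 [ 0.368 -0.071  0.041]
top rack (241, 257) 0.92 [0.497 0.126 0.05 ]
top corner_stop (199, 281) 0.73 [0.619 0.054 0.005]
top grid_rack (259, 140) 0.72 [0.456 0.459 0.038]
top bottle (256, 414) 0.74 [ 0.443 -0.291  0.137]
top bottle (193, 400) 0.49 [ 0.619 -0.278  0.068]
top tip_box (192, 403) 0.59 [ 0.621 -0.285  0.077]
top tip_box (255, 258) 0.56 [0.458 0.125 0.003]
side rack (270, 200) 0.87 [ 0.367 -0.099  0.046]
side rack (207, 262) 0.81 [0.494 0.087 0.054]
side rack (172, 226) 0.64 [0.398 0.249 0.047]
side corner_stop (237, 315) 0.9 [0.616 0.034 0.001]
side grid_rack (142, 251) 0.83 [0.461 0.408 0.043]
side bottle (356, 235) 0.81 [ 0.455 -0.335  0.112]
side bottle (140, 249) 0.75 [0.452 0.48  0.009]
side bottle (205, 254) 0.55 [0.474 0.104 0.047]
side tip_box (357, 342) 0.64 [ 0.621 -0.32   0.07 ]
side jar (211, 335) 0.79 [0.668 0.083 0.037]
```

View pics/top0.png

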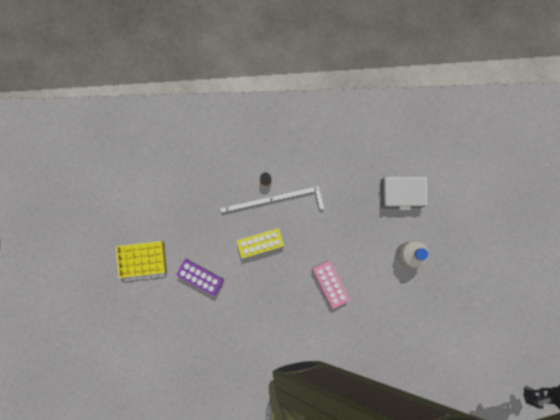

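View pics/side0.png

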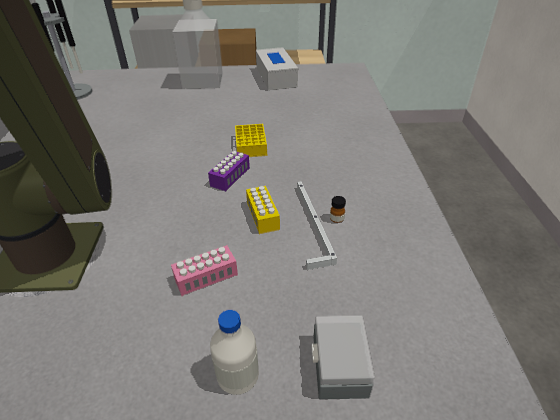

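The top view has three tubed racks: yellow at (row 243, col 260), purple at (278, 200) and pink at (285, 330). There is also an empty yellow grid at (260, 140). The target is the one at (243, 260), since only it is solid yellow with white caps and lies beside the fence. The fence runs from (210, 222) to (190, 318), and the end stop goes down to (208, 321). I'll confirm with a crop and measure.

```bash
cat >> h.py <<'E'
def rect(p,n=''):
    r=cv2.minAreaRect((p*1000).astype(np.float32)); b=cv2.boxPoints(r); print(n,len(p),np.round(r[0],1),np.round(r[1],1),round(r[2],2),np.round(b,0).tolist()); return r
def yellow(im,P):
    h=cv2.cvtColor(im,cv2.COLOR_BGR2HSV); m=(h[...,0]>18)&(h[...,0]<36)&(h[...,1]>120)&(h[...,2]>60)
    return m&(P[...,0]>.38)&(P[...,0]<.72)&(P[...,1]>-.1)&(P[...,1]<.25)
E
python3 - <<'E'
from h import *
for c in("top","side"):
    f=np.load(c+"0.npz"); P,im=f["P"],f["im"]
    m=yellow(im,P); 
    q=P[m]; print(c,"z pct",np.round(np.nanpercentile(q[:,2],[5,50,95]),4))
    t=(P[...,0]>.42)&(P[...,0]<.56)&(P[...,1]>.04)&(P[...,1]<.21)&(P[...,2]>.03)
    rect(P[t][:,:2],c+" rack z>.03"); rect(P[m][:,:2],c+" yellow")
    g=(P[...,0]>.55)&(P[...,0]<.70)&(P[...,1]>-.1)&(P[...,1]<.25)
    print("bench",np.nanmedian(P[g][:,2]))
    k=g&(P[...,2]>.012)&(P[...,2]<.03); fp=P[k]
    rect(fp[:,:2],"stop")
    print("fence corners: ", [np.round(fp[np.argmin(a*fp[:,0]+b*fp[:,1])],3) for a,b in((1,0),(-1,0),(0,1),(0,-1))])
    # RANSAC-like line fit of fence bar
    v=fp[:,:2].astype(np.float32)
    for _ in range(6):
        l=cv2.fitLine(v,cv2.DIST_HUBER,0,.002,.001).ravel()
        n=np.array([-l[1],l[0]]); d=(fp[:,:2]-l[2:])@n; v=fp[np.abs(d)<.010][:,:2].astype(np.float32)
    print("fence mid line dir deg",np.degrees(np.arctan2(l[1],l[0])),l,len(v))
    if c=="top": cv2.imwrite("pics/crop.png",cv2.resize(im[165:305,150:350],None,fx=4,fy=4,interpolation=cv2.INTER_CUBIC))
E
```

```text
top z pct [0.0403 0.0457 0.0515]
top rack z>.03 814 [491.1 118.7] [ 52.4 124. ] 14.82 [[450.0, 172.0], [482.0, 52.0], [532.0, 65.0], [501.0, 185.0]]
top yellow 369 [490.8 118.2] [ 51.2 122.1] 14.6 [[451.0, 171.0], [481.0, 53.0], [531.0, 66.0], [500.0, 184.0]]
bench 0.00154129605285247
stop 552 [619.1  80.2] [296.4 137.4] 84.72 [[537.0, -61.0], [674.0, -74.0], [701.0, 222.0], [564.0, 234.0]]
fence corners:  [array([0.552, 0.105, 0.012]), array([0.698, 0.186, 0.013]), array([ 0.593, -0.066,  0.021]), array([0.596, 0.231, 0.018])]
fence mid line dir deg -78.95779 [ 0.19153206 -0.9814864   0.6178326   0.08557834] 446
side z pct [0.0056 0.0436 0.0477]
side rack z>.03 845 [493.3 116. ] [ 53.1 127.7] 14.9 [[451.0, 171.0], [484.0, 47.0], [535.0, 61.0], [502.0, 185.0]]
side yellow 780 [492.7 148. ] [ 68.5 191.9] 14.58 [[435.0, 232.0], [484.0, 47.0], [550.0, 64.0], [502.0, 249.0]]
bench 0.0014303181228944029
stop 787 [638.9  79.2] [105.3 296.5] 0.03 [[586.0, 227.0], [586.0, -69.0], [692.0, -69.0], [691.0, 227.0]]
fence corners:  [array([0.586, 0.223, 0.022]), array([0.692, 0.087, 0.017]), array([ 0.592, -0.069,  0.014]), array([0.587, 0.227, 0.012])]
fence mid line dir deg -78.97078 [ 0.19130953 -0.9815298   0.62523127  0.04618939] 534
```

View pics/crop.png

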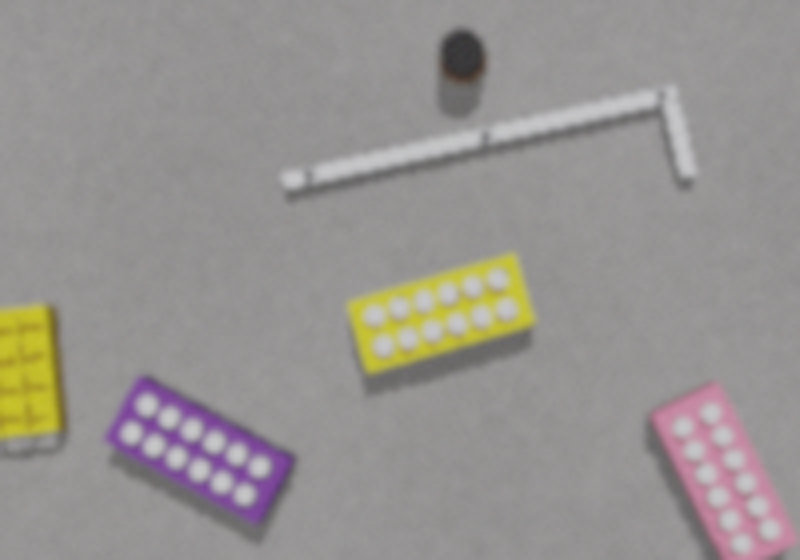

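Confirmed: the yellow rack with white caps is at about (315, 440) in the crop, beside the fence. The measurements agree:
- **Fence:** yaw 11.0°.
- **Rack:** yaw 14.8°, and its 52×124 mm footprint matches the sizes given.
- **Offset:** in the corner frame the rack's centre is at about (-112, 189) mm, so it must go +86 mm in x and -127 mm in y.

I'll write a helper that works out the moves.

```bash
cat >> h.py <<'E'
YAW=np.radians(11.03); X0,Y0=.6166,-.167   # corner frame
C=np.array([[np.cos(YAW),-np.sin(YAW)],[np.sin(YAW),np.cos(YAW)]])
def w2c(p): return C.T@np.asarray(p)[:2]-[X0,Y0]
def c2w(q): return C@(np.asarray(q)+[X0,Y0])
def go(q,z,yaw=None,world=False):
    "units of the jog to reach corner-frame q (m), height z, tool-x yaw (deg, world)"
    s=status.sense(); R=np.array(s["tool_rot"]); p=np.array(s["ee_pos"]); w=np.array(q) if world else c2w(q)
    d=R.T@(np.append(w,z)-p)/.6
    if yaw is not None:
        a=np.radians(yaw); G=np.array([[np.cos(a),np.sin(a),0],[np.sin(a),-np.cos(a),0],[0,0,-1]])
        print("rot units",np.round(cv2.Rodrigues(R.T@G)[0].ravel()/np.radians(60),3))
    print("clock %.2f at corner"%s["clock"],np.round(w2c(p)*1e3,1),"z",round(p[2],4),"world target",np.round(w,3),"shift units",np.round(d,4)); return d
E
python3 - <<'E'
from h import *
go((.40,-.25),.256,11.03,True)
f=np.load("side0.npz"); P=f["P"]
# end stop / fence checks in corner frame
for c in("top","side"):
    P=np.load(c+"0.npz")["P"]; Q=(P[...,:2]@C)-[X0,Y0]; k=(P[...,2]>.012)&(P[...,2]<.03)
    a=k&(Q[...,0]>-.05)&(Q[...,0]<-.01)&(abs(Q[...,1])<.03); b=k&(abs(Q[...,0]-.006)<.02)&(Q[...,1]>.02)&(Q[...,1]<.27)
    print(c,"stop y range",np.round(np.percentile(Q[a][:,1],[3,50,97])*1e3,1),"fence x range",np.round(np.percentile(Q[b][:,0],[3,50,97])*1e3,1))
E
```

```text
rot units [0.    0.    0.028]
clock 0.70 at corner [-599.8 -407.8] z 0.2564 world target [ 0.4  -0.25] shift units [ 5.587e-01 -4.053e-01  5.000e-04]
top stop y range [-11.2  -5.    0.9] fence x range [ 0.5  6.2 12.4]
side stop y range [-14.3 -10.9  -2. ] fence x range [ 1.7  6.1 13.2]
```

>>> jog_arm([
  {"hand":1,"tx":0.056,"ty":-0.041,"rz":0.028},
  {"hand":1,"tx":0.112,"ty":-0.081,"rz":0.028},
  {"hand":1,"tx":0.168,"ty":-0.122,"rz":0.028},
  {"hand":1,"tx":0.224,"ty":-0.162,"rz":0.028},
  {"hand":1,"tx":0.28,"ty":-0.203,"rz":0.028},
  {"hand":1,"tx":0.336,"ty":-0.243,"rz":0.028},
  {"hand":1,"tx":0.392,"ty":-0.284,"rz":0.028},
  {"hand":1,"tx":0.448,"ty":-0.324,"rz":0.028},
  {"hand":1,"tx":0.504,"ty":-0.365,"rz":0.028},
  {"hand":1,"tx":0.559,"ty":-0.405,"rz":0.028},
])

```text
invalid input
```

```bash
python3 -c "
from h import *
go((-.172,.189),.256,11.03)"
```

```text
rot units [0.    0.    0.028]
clock 0.70 at corner [-599.8 -407.8] z 0.2564 world target [0.432 0.107] shift units [ 7.418e-01 -9.733e-01  5.000e-04]
```

>>> jog_arm([
  {"hand":1,"tx":0.056,"ty":-0.041,"tz":0,"rx":0,"ry":0,"rz":0.028},
  {"hand":1,"tx":0.112,"ty":-0.081,"tz":0,"rx":0,"ry":0,"rz":0.028},
  {"hand":1,"tx":0.168,"ty":-0.122,"tz":0,"rx":0,"ry":0,"rz":0.028},
  {"hand":1,"tx":0.224,"ty":-0.162,"tz":0,"rx":0,"ry":0,"rz":0.028},
  {"hand":1,"tx":0.28,"ty":-0.203,"tz":0,"rx":0,"ry":0,"rz":0.028},
  {"hand":1,"tx":0.336,"ty":-0.243,"tz":0,"rx":0,"ry":0,"rz":0.028},
  {"hand":1,"tx":0.392,"ty":-0.284,"tz":0,"rx":0,"ry":0,"rz":0.028},
  {"hand":1,"tx":0.448,"ty":-0.324,"tz":0,"rx":0,"ry":0,"rz":0.028},
  {"hand":1,"tx":0.504,"ty":-0.365,"tz":0,"rx":0,"ry":0,"rz":0.028},
  {"hand":1,"tx":0.559,"ty":-0.405,"tz":0,"rx":0,"ry":0,"rz":0.028},
])

```text
clock: 1.53
ee_pos: [0.4012, -0.2483, 0.2567]
tool_rot: [[0.982, 0.191, 0.001], [0.191, -0.982, -0.001], [0.001, 0.001, -1.0]]
force: [-0.1, -0.5, 1.1]
opening: 0.0853
finger_force: 0.0
```

```bash
python3 -c "
from h import *
go((-.172,.189),.256,11.03)"
```

```text
rot units [ 0.001 -0.001 -0.   ]
clock 1.53 at corner [-270.3 -153.5] z 0.2567 world target [0.432 0.107] shift units [ 0.1637 -0.5709  0.0009]
```

>>> jog_arm([
  {"hand":1,"tx":0.016,"ty":-0.057,"tz":0,"rx":0,"ry":0,"rz":0},
  {"hand":1,"tx":0.033,"ty":-0.114,"tz":0,"rx":0,"ry":0,"rz":0},
  {"hand":1,"tx":0.049,"ty":-0.171,"tz":0,"rx":0,"ry":0,"rz":0},
  {"hand":1,"tx":0.066,"ty":-0.228,"tz":0,"rx":0,"ry":0,"rz":0},
  {"hand":1,"tx":0.082,"ty":-0.285,"tz":0,"rx":0,"ry":0,"rz":0},
  {"hand":1,"tx":0.098,"ty":-0.343,"tz":0,"rx":0,"ry":0,"rz":0},
  {"hand":1,"tx":0.115,"ty":-0.4,"tz":0,"rx":0,"ry":0,"rz":0},
  {"hand":1,"tx":0.131,"ty":-0.457,"tz":0,"rx":0,"ry":0,"rz":0},
  {"hand":1,"tx":0.148,"ty":-0.514,"tz":0,"rx":0,"ry":0,"rz":0},
  {"hand":1,"tx":0.164,"ty":-0.571,"tz":0,"rx":0,"ry":0,"rz":0},
])

```text
clock: 2.37
ee_pos: [0.4312, 0.1068, 0.2567]
tool_rot: [[0.982, 0.191, 0.001], [0.191, -0.982, 0.0], [0.001, 0.0, -1.0]]
force: [1.5, -0.4, 0.4]
opening: 0.0854
finger_force: 0.0
```

```bash
python3 -c "
from h import *
go((-.172,.189),.04,11.03)"
```

```text
rot units [ 0.    -0.001  0.   ]
clock 2.37 at corner [-172.9  189.3] z 0.2567 world target [0.432 0.107] shift units [0.0012 0.0005 0.3611]
```

>>> jog_arm([
  {"hand":1,"tx":0,"ty":0,"tz":0.05,"rx":0,"ry":0,"rz":0},
  {"hand":1,"tx":0,"ty":0,"tz":0.1,"rx":0,"ry":0,"rz":0},
  {"hand":1,"tx":0,"ty":0,"tz":0.15,"rx":0,"ry":0,"rz":0},
  {"hand":1,"tx":0,"ty":0,"tz":0.2,"rx":0,"ry":0,"rz":0},
  {"hand":1,"tx":0,"ty":0,"tz":0.25,"rx":0,"ry":0,"rz":0},
  {"hand":1,"tx":0,"ty":0,"tz":0.29,"rx":0,"ry":0,"rz":0},
  {"hand":1,"tx":0,"ty":0,"tz":0.32,"rx":0,"ry":0,"rz":0},
  {"hand":1,"tx":0,"ty":0,"tz":0.345,"rx":0,"ry":0,"rz":0},
  {"hand":1,"tx":0,"ty":0,"tz":0.36,"rx":0,"ry":0,"rz":0},
  {"hand":1,"tx":0,"ty":0,"tz":0.368,"rx":0,"ry":0,"rz":0},
])

```text
clock: 3.2
ee_pos: [0.4308, 0.105, 0.0343]
tool_rot: [[0.982, 0.191, -0.002], [0.191, -0.982, -0.0], [-0.002, -0.0, -1.0]]
force: [-0.1, -1.2, -0.0]
opening: 0.0853
finger_force: 0.0
```

```bash
python3 -c "
from h import *
go((-.172,.189),.035,11.03)
d=get_image('side'); P=cloud(d); cv2.imwrite('pics/s1.png',cv2.resize(d['image'][110:270,160:360],None,fx=4,fy=4,interpolation=cv2.INTER_CUBIC))
print(status.sense()['force'])
"
```

```text
rot units [-0.     0.002 -0.   ]
clock 3.20 at corner [-173.7  187.6] z 0.0343 world target [0.432 0.107] shift units [ 0.0028 -0.0023 -0.0012]
[-0.0584207  -0.27375643 -0.50912434]
```

View pics/s1.png

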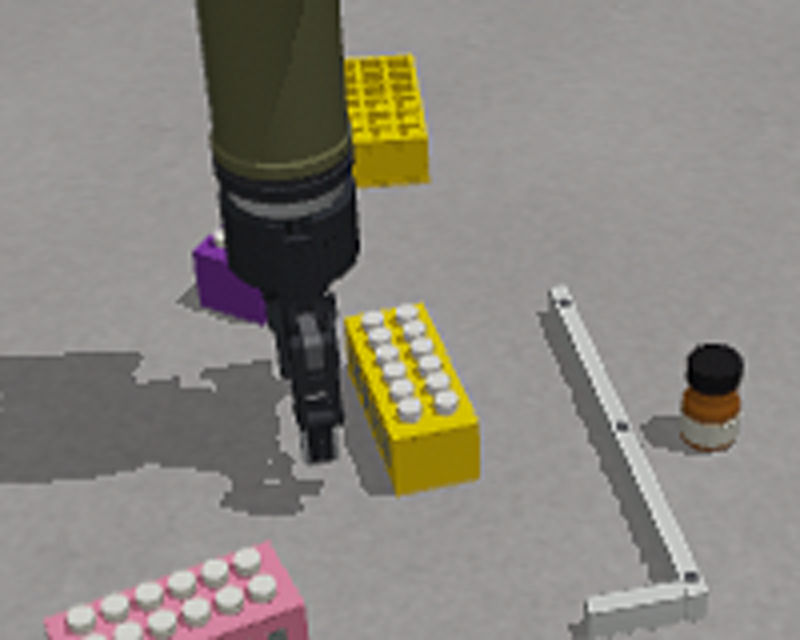

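```bash
cat >> h.py <<'E'
def proj(d,p):
    c=(np.array(d["extrinsics"])@np.append(p,1))[:3]; return cv2.projectPoints(np.array([[c[0],-c[1],-c[2]]]),np.zeros(3),np.zeros(3),np.array(d["K"],float),np.array(d["D"],float))[0].ravel()
E
python3 -c "
from h import *
d=get_image('side'); P=cloud(d)
for z in(0,.009,.022,.034):
  for y in(.043,.057): print(z,y,np.round((proj(d,[*c2w((-.1737,.1876-y)),z])-[160,110])*4))
Q=(P[...,:2]@C)-[X0,Y0]
m=(abs(Q[...,0]+.1737)<.02)&(Q[...,1]>.11)&(Q[...,1]<.16)&(P[...,2]>.006)&(P[...,2]<.08)
print(m.sum(),np.round(np.percentile(P[m][:,2],[0,2,10])*1e3,1),'y',np.round(np.percentile(Q[m][:,1],[2,50,98])*1e3,1),'x',np.round(np.percentile(Q[m&(P[...,2]<.04)][:,0],[2,50,98])*1e3,1))
"
```

```text
0 0.043 [320. 486.]
0 0.057 [324. 502.]
0.009 0.043 [319. 475.]
0.009 0.057 [323. 491.]
0.022 0.043 [318. 459.]
0.022 0.057 [321. 474.]
0.034 0.043 [316. 444.]
0.034 0.057 [320. 459.]
149 [23.6 27.1 33. ] y [113.  132.3 141.7] x [-183.8 -173.3 -162.8]
```

>>> jog_arm([
  {"hand":1,"tx":0,"ty":0,"tz":0.01,"rx":0,"ry":0,"rz":0},
  {"hand":1,"tx":0.002,"ty":-0.002,"tz":0.02,"rx":0,"ry":0,"rz":0},
  {"hand":1,"tx":0.01,"ty":-0.002,"tz":0.02,"rx":0,"ry":0,"rz":0},
  {"hand":1,"tx":0.018,"ty":-0.002,"tz":0.02,"rx":0,"ry":0,"rz":0},
  {"hand":1,"tx":0.026,"ty":-0.002,"tz":0.02,"rx":0,"ry":0,"rz":0},
  {"hand":1,"tx":0.034,"ty":-0.002,"tz":0.02,"rx":0,"ry":0,"rz":0},
  {"hand":1,"tx":0.042,"ty":-0.002,"tz":0.02,"rx":0,"ry":0,"rz":0},
  {"hand":1,"tx":0.05,"ty":-0.002,"tz":0.02,"rx":0,"ry":0,"rz":0},
  {"hand":1,"tx":0.058,"ty":-0.002,"tz":0.02,"rx":0,"ry":0,"rz":0},
  {"hand":1,"tx":0.066,"ty":-0.002,"tz":0.02,"rx":0,"ry":0,"rz":0},
])

```text
clock: 4.13
ee_pos: [0.469, 0.1136, 0.0234]
tool_rot: [[0.982, 0.191, -0.002], [0.191, -0.982, -0.0], [-0.002, -0.0, -1.0]]
force: [-5.0, 0.0, 3.6]
opening: 0.0854
finger_force: 1.9
```

```bash
python3 -c "
from h import *
go((-.075,.189),.022,11.03)"
```

```text
rot units [-0.     0.002 -0.   ]
clock 4.13 at corner [-134.5  188.8] z 0.0234 world target [0.527 0.125] shift units [ 0.0992 -0.0004  0.0021]
```

>>> jog_arm([
  {"hand":1,"tx":0.01,"ty":0,"tz":0,"rx":0,"ry":0,"rz":0},
  {"hand":1,"tx":0.019,"ty":0,"tz":0,"rx":0,"ry":0,"rz":0},
  {"hand":1,"tx":0.028,"ty":0,"tz":0,"rx":0,"ry":0,"rz":0},
  {"hand":1,"tx":0.037,"ty":0,"tz":0,"rx":0,"ry":0,"rz":0},
  {"hand":1,"tx":0.046,"ty":0,"tz":0,"rx":0,"ry":0,"rz":0},
  {"hand":1,"tx":0.055,"ty":0,"tz":0,"rx":0,"ry":0,"rz":0},
  {"hand":1,"tx":0.064,"ty":0,"tz":0,"rx":0,"ry":0,"rz":0},
  {"hand":1,"tx":0.073,"ty":0,"tz":0,"rx":0,"ry":0,"rz":0},
  {"hand":1,"tx":0.082,"ty":0,"tz":0,"rx":0,"ry":0,"rz":0},
  {"hand":1,"tx":0.09,"ty":0,"tz":0,"rx":0,"ry":0,"rz":0},
])

```text
clock: 4.97
ee_pos: [0.5237, 0.1242, 0.0235]
tool_rot: [[0.982, 0.191, 0.0], [0.191, -0.982, 0.0], [0.0, -0.0, -1.0]]
force: [-2.3, -0.0, -1.9]
opening: 0.0853
finger_force: 0.8
```

```bash
cat >> h.py <<'E'
def where(n=None):
    for c in("top","side"):
        d=get_image(c); P=cloud(d); Q=(P[...,:2]@C)-[X0,Y0]; m=yellow(d["image"],P)&(P[...,2]>.03)&(P[...,2]<.05)
        q=Q[m]; q=q[(q[:,1]>-.02)&(q[:,1]<.29)]; rect(q,c+" rack(corner mm)")
        if n: cv2.imwrite(f"pics/{n}_{c}.png",cv2.resize(d["image"][165:305,180:350] if c=="top" else d["image"][130:290,200:370],None,fx=4,fy=4,interpolation=cv2.INTER_CUBIC))
    print(np.round(status.sense()["force"],1))
E
python3 -c "
from h import *
go((-.065,.189),.022,11.03); where('a')"
```

```text
rot units [-0. -0. -0.]
clock 4.97 at corner [-78.8 188.7] z 0.0235 world target [0.537 0.127] shift units [ 0.0231 -0.0004  0.0025]
top rack(corner mm) 2 [-20.8 147.7] [2.6 0. ] 166.59 [[-19.0, 147.0], [-19.0, 147.0], [-22.0, 148.0], [-22.0, 148.0]]
side rack(corner mm) 356 [-38.4 185.7] [127.5  52.7] 88.78 [[-66.0, 123.0], [-13.0, 121.0], [-11.0, 249.0], [-63.0, 250.0]]
[-0.1 -0.3  0.4]
```

View pics/a_side.png

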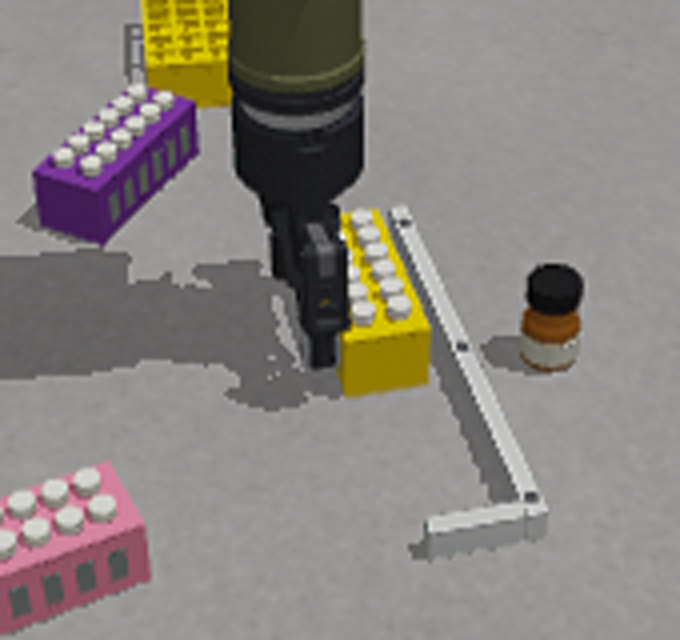

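>>> jog_arm([
  {"hand":1,"tx":0.006,"ty":0,"tz":0,"rx":0,"ry":0,"rz":0},
  {"hand":1,"tx":0.012,"ty":0,"tz":0,"rx":0,"ry":0,"rz":0},
  {"hand":1,"tx":0.016,"ty":0,"tz":0,"rx":0,"ry":0,"rz":0},
  {"hand":1,"tx":0.018,"ty":0,"tz":0,"rx":0,"ry":0,"rz":0},
  {"hand":1,"tx":0.02,"ty":0,"tz":0,"rx":0,"ry":0,"rz":0},
  {"hand":1,"tx":0.021,"ty":0,"tz":0,"rx":0,"ry":0,"rz":0},
  {"hand":1,"tx":0.022,"ty":0,"tz":0,"rx":0,"ry":0,"rz":0},
  {"hand":1,"tx":0.023,"ty":0,"tz":0,"rx":0,"ry":0,"rz":0},
  {"hand":1,"tx":0.024,"ty":0,"tz":0,"rx":0,"ry":0,"rz":0},
  {"hand":1,"tx":0.024,"ty":0,"tz":0,"rx":0,"ry":0,"rz":0},
])

```text
clock: 5.9
ee_pos: [0.5372, 0.1269, 0.0235]
tool_rot: [[0.982, 0.191, 0.0], [0.191, -0.982, 0.0], [0.0, -0.0, -1.0]]
force: [-2.9, -0.6, 2.2]
opening: 0.0855
finger_force: 1.5
```

```bash
python3 -c "
from h import *
go((-.065,.189),.022,11.03); where()"
```

```text
rot units [-0. -0. -0.]
clock 5.90 at corner [-65.  188.8] z 0.0235 world target [0.537 0.127] shift units [ 0.     -0.0004  0.0025]
top rack(corner mm) 3 [-15.4 148.1] [ 0.4 19.9] 85.5 [[-25.0, 149.0], [-5.0, 147.0], [-5.0, 148.0], [-25.0, 149.0]]
side rack(corner mm) 323 [-27.6 184. ] [ 52.2 125.3] 0.27 [[-54.0, 247.0], [-53.0, 121.0], [-1.0, 122.0], [-2.0, 247.0]]
[-2.1 -0.1  1.8]
```

>>> jog_arm([
  {"hand":1,"tx":0.0005,"ty":0,"tz":0,"rx":0,"ry":0,"rz":0},
  {"hand":1,"tx":0.001,"ty":0,"tz":0,"rx":0,"ry":0,"rz":0},
  {"hand":1,"tx":0.0015,"ty":0,"tz":0,"rx":0,"ry":0,"rz":0},
  {"hand":1,"tx":0.002,"ty":0,"tz":0,"rx":0,"ry":0,"rz":0},
  {"hand":1,"tx":0.0025,"ty":0,"tz":0,"rx":0,"ry":0,"rz":0},
  {"hand":1,"tx":0.003,"ty":0,"tz":0,"rx":0,"ry":0,"rz":0},
  {"hand":1,"tx":0.0035,"ty":0,"tz":0,"rx":0,"ry":0,"rz":0},
  {"hand":1,"tx":0.004,"ty":0,"tz":0,"rx":0,"ry":0,"rz":0},
  {"hand":1,"tx":0.004,"ty":0,"tz":0,"rx":0,"ry":0,"rz":0},
  {"hand":1,"tx":0.004,"ty":0,"tz":0,"rx":0,"ry":0,"rz":0},
])

```text
clock: 6.83
ee_pos: [0.5396, 0.1273, 0.0235]
tool_rot: [[0.982, 0.191, 0.0], [0.191, -0.982, 0.0], [0.0, -0.0, -1.0]]
force: [-3.3, -1.1, 2.8]
opening: 0.0851
finger_force: 1.6
```

```bash
python3 -c "
from h import *
go((-.11,.189),.022,11.03); where()"
```

```text
rot units [-0. -0. -0.]
clock 6.83 at corner [-62.7 188.7] z 0.0235 world target [0.493 0.119] shift units [-0.0789 -0.0004  0.0025]
top rack(corner mm) 4 [-16.6 147.9] [ 0.7 22.6] 84.47 [[-28.0, 149.0], [-5.0, 146.0], [-5.0, 147.0], [-28.0, 149.0]]
side rack(corner mm) 326 [-25.2 184. ] [ 52.6 125.6] 0.08 [[-52.0, 247.0], [-51.0, 121.0], [1.0, 121.0], [1.0, 247.0]]
[-2.7 -0.2  2.1]
```

Still only sliding friction, so I'll keep pushing in small steps and watch for the force to rise.

>>> jog_arm([
  {"hand":1,"tx":0.0005,"ty":0,"tz":0,"rx":0,"ry":0,"rz":0},
  {"hand":1,"tx":0.001,"ty":0,"tz":0,"rx":0,"ry":0,"rz":0},
  {"hand":1,"tx":0.0015,"ty":0,"tz":0,"rx":0,"ry":0,"rz":0},
  {"hand":1,"tx":0.002,"ty":0,"tz":0,"rx":0,"ry":0,"rz":0},
  {"hand":1,"tx":0.0025,"ty":0,"tz":0,"rx":0,"ry":0,"rz":0},
  {"hand":1,"tx":0.003,"ty":0,"tz":0,"rx":0,"ry":0,"rz":0},
  {"hand":1,"tx":0.003,"ty":0,"tz":0,"rx":0,"ry":0,"rz":0},
  {"hand":1,"tx":0.003,"ty":0,"tz":0,"rx":0,"ry":0,"rz":0},
  {"hand":1,"tx":0.003,"ty":0,"tz":0,"rx":0,"ry":0,"rz":0},
  {"hand":1,"tx":0.003,"ty":0,"tz":0,"rx":0,"ry":0,"rz":0},
])

```text
clock: 7.77
ee_pos: [0.5404, 0.1275, 0.0235]
tool_rot: [[0.982, 0.191, -0.001], [0.191, -0.982, -0.0], [-0.001, 0.0, -1.0]]
force: [-5.2, -0.8, 4.4]
opening: 0.0854
finger_force: 2.7
```

>>> jog_arm([
  {"hand":1,"tx":0.0005,"ty":0,"tz":0,"rx":0,"ry":0,"rz":0},
  {"hand":1,"tx":0.001,"ty":0,"tz":0,"rx":0,"ry":0,"rz":0},
  {"hand":1,"tx":0.0015,"ty":0,"tz":0,"rx":0,"ry":0,"rz":0},
  {"hand":1,"tx":0.002,"ty":0,"tz":0,"rx":0,"ry":0,"rz":0},
  {"hand":1,"tx":0.0025,"ty":0,"tz":0,"rx":0,"ry":0,"rz":0},
  {"hand":1,"tx":0.003,"ty":0,"tz":0,"rx":0,"ry":0,"rz":0},
  {"hand":1,"tx":0.003,"ty":0,"tz":0,"rx":0,"ry":0,"rz":0},
  {"hand":1,"tx":0.003,"ty":0,"tz":0,"rx":0,"ry":0,"rz":0},
  {"hand":1,"tx":0.003,"ty":0,"tz":0,"rx":0,"ry":0,"rz":0},
  {"hand":1,"tx":0.003,"ty":0,"tz":0,"rx":0,"ry":0,"rz":0},
])

```text
clock: 8.6
ee_pos: [0.5404, 0.1275, 0.0233]
tool_rot: [[0.981, 0.192, -0.005], [0.192, -0.981, -0.001], [-0.005, 0.0, -1.0]]
force: [-7.6, -1.5, 5.8]
opening: 0.0856
finger_force: 4.2
```

```bash
python3 -c "
from h import *
go((-.11,.189),.022,11.03); where()"
```

```text
rot units [0.    0.004 0.   ]
clock 8.60 at corner [-61.8 188.8] z 0.0233 world target [0.493 0.119] shift units [-0.0803 -0.0004  0.0026]
top rack(corner mm) 3 [-25.2 148.6] [0.1 5.7] 77.46 [[-28.0, 149.0], [-22.0, 148.0], [-22.0, 148.0], [-28.0, 149.0]]
side rack(corner mm) 325 [-22.  183.9] [126.   51.7] 87.41 [[-51.0, 122.0], [1.0, 120.0], [7.0, 246.0], [-45.0, 248.0]]
[-8.4 -2.   5.6]
```

>>> jog_arm([
  {"hand":1,"tx":-0.005,"ty":0,"tz":0,"rx":0,"ry":0,"rz":0},
  {"hand":1,"tx":-0.02,"ty":0,"tz":0,"rx":0,"ry":0,"rz":0},
  {"hand":1,"tx":-0.04,"ty":0,"tz":0,"rx":0,"ry":0,"rz":0},
  {"hand":1,"tx":-0.06,"ty":0,"tz":0,"rx":0,"ry":0,"rz":0},
  {"hand":1,"tx":-0.06,"ty":0,"tz":-0.04,"rx":0,"ry":0,"rz":0},
  {"hand":1,"tx":-0.06,"ty":0,"tz":-0.09,"rx":0,"ry":0,"rz":0},
  {"hand":1,"tx":-0.06,"ty":0,"tz":-0.14,"rx":0,"ry":0,"rz":0},
  {"hand":0.1,"tx":-0.06,"ty":0,"tz":-0.19,"rx":0,"ry":0,"rz":0},
  {"hand":0.1,"tx":-0.06,"ty":0,"tz":-0.2,"rx":0,"ry":0,"rz":0},
  {"hand":0.1,"tx":-0.06,"ty":0,"tz":-0.2,"rx":0,"ry":0,"rz":0},
])

```text
clock: 9.53
ee_pos: [0.5105, 0.1216, 0.1464]
tool_rot: [[0.982, 0.191, 0.009], [0.191, -0.982, 0.001], [0.009, 0.0, -1.0]]
force: [0.4, -0.3, 0.8]
opening: 0.0519
finger_force: 0.0
```

```bash
python3 -c "
from h import *
print(np.round(status.sense()['qpos'],1))
go((-.028,.29),.14,11.03-90);go((-.028,.29),.14,11.03+90); where()"
```

```text
[  8.8  19.8 101.2   0.   58.5  87.8]
rot units [-0.006 -0.007  1.5  ]
clock 9.53 at corner [-92.3 188.7] z 0.1464 world target [0.554 0.233] shift units [ 0.107  -0.1689  0.0115]
rot units [ 0.007 -0.006 -1.5  ]
clock 9.53 at corner [-92.3 188.7] z 0.1464 world target [0.554 0.233] shift units [ 0.107  -0.1689  0.0115]
top rack(corner mm) 75 [ -4.9 186.2] [110.   49.5] 66.55 [[-50.0, 146.0], [-4.0, 126.0], [40.0, 227.0], [-6.0, 247.0]]
side rack(corner mm) 492 [-24.6 184.6] [ 52.2 127.4] 0.33 [[-51.0, 248.0], [-50.0, 121.0], [2.0, 121.0], [1.0, 248.0]]
[-0.6 -0.6  0.1]
```

>>> jog_arm([
  {"hand":0.1,"tx":0,"ty":-0.02,"tz":0,"rx":0,"ry":0,"rz":-0.11},
  {"hand":0.1,"tx":0,"ty":-0.05,"tz":0,"rx":0,"ry":0,"rz":-0.22},
  {"hand":0.1,"tx":0,"ty":-0.08,"tz":0,"rx":0,"ry":0,"rz":-0.33},
  {"hand":0.1,"tx":0.02,"ty":-0.11,"tz":0,"rx":0,"ry":0,"rz":-0.44},
  {"hand":0.1,"tx":0.04,"ty":-0.14,"tz":0,"rx":0,"ry":0,"rz":-0.55},
  {"hand":0.1,"tx":0.06,"ty":-0.17,"tz":0,"rx":0,"ry":0,"rz":-0.66},
  {"hand":0.1,"tx":0.08,"ty":-0.17,"tz":0,"rx":0,"ry":0,"rz":-0.77},
  {"hand":0.1,"tx":0.1,"ty":-0.17,"tz":0,"rx":0,"ry":0,"rz":-0.88},
  {"hand":0.1,"tx":0.107,"ty":-0.17,"tz":0,"rx":0,"ry":0,"rz":-0.99},
  {"hand":0.1,"tx":0.107,"ty":-0.17,"tz":0,"rx":0,"ry":0,"rz":-1},
])

```text
clock: 10.47
ee_pos: [0.5513, 0.2337, 0.1409]
tool_rot: [[0.322, 0.947, -0.002], [0.947, -0.322, -0.001], [-0.002, -0.002, -1.0]]
force: [-0.3, 0.2, 0.2]
opening: 0.0088
finger_force: 0.0
```

```bash
python3 -c "
from h import *
go((-.028,.29),.05,11.03+90)"
```

```text
rot units [-0.002  0.001 -0.497]
clock 10.47 at corner [-30.7 290.9] z 0.1409 world target [0.554 0.233] shift units [0.0013 0.005  0.1515]
```

>>> jog_arm([
  {"hand":0.1,"tx":0,"ty":0.003,"tz":0,"rx":0,"ry":0,"rz":-0.1},
  {"hand":0.1,"tx":0,"ty":0.005,"tz":0,"rx":0,"ry":0,"rz":-0.2},
  {"hand":0.1,"tx":0,"ty":0.005,"tz":0,"rx":0,"ry":0,"rz":-0.3},
  {"hand":0.1,"tx":0,"ty":0.005,"tz":0.02,"rx":0,"ry":0,"rz":-0.4},
  {"hand":0.1,"tx":0,"ty":0.005,"tz":0.05,"rx":0,"ry":0,"rz":-0.497},
  {"hand":0.1,"tx":0,"ty":0.005,"tz":0.08,"rx":0,"ry":0,"rz":-0.497},
  {"hand":0.1,"tx":0,"ty":0.005,"tz":0.11,"rx":0,"ry":0,"rz":-0.497},
  {"hand":0.1,"tx":0,"ty":0.005,"tz":0.135,"rx":0,"ry":0,"rz":-0.497},
  {"hand":0.1,"tx":0,"ty":0.005,"tz":0.15,"rx":0,"ry":0,"rz":-0.497},
  {"hand":0.1,"tx":0,"ty":0.005,"tz":0.15,"rx":0,"ry":0,"rz":-0.497},
])

```text
clock: 11.3
ee_pos: [0.5511, 0.2315, 0.0502]
tool_rot: [[-0.186, 0.982, -0.007], [0.983, 0.186, -0.002], [-0.001, -0.007, -1.0]]
force: [-0.6, 0.7, 0.7]
opening: 0.0083
finger_force: 0.0
```

```bash
python3 -c "
from h import *
go((-.028,.255),.04,11.03+90)
where('b')"
```

```text
rot units [-0.007  0.001 -0.005]
clock 11.30 at corner [-31.4 288.8] z 0.0502 world target [0.561 0.199] shift units [-0.0562  0.006   0.017 ]
top rack(corner mm) 305 [-26.  187.6] [ 51.8 122.4] 0.31 [[-52.0, 249.0], [-52.0, 126.0], [0.0, 126.0], [-0.0, 249.0]]
side rack(corner mm) 490 [-25.  186.9] [130.1  52.8] 89.91 [[-51.0, 122.0], [1.0, 122.0], [2.0, 252.0], [-51.0, 252.0]]
[-0.5 -0.   0.1]
```

View pics/b_side.png

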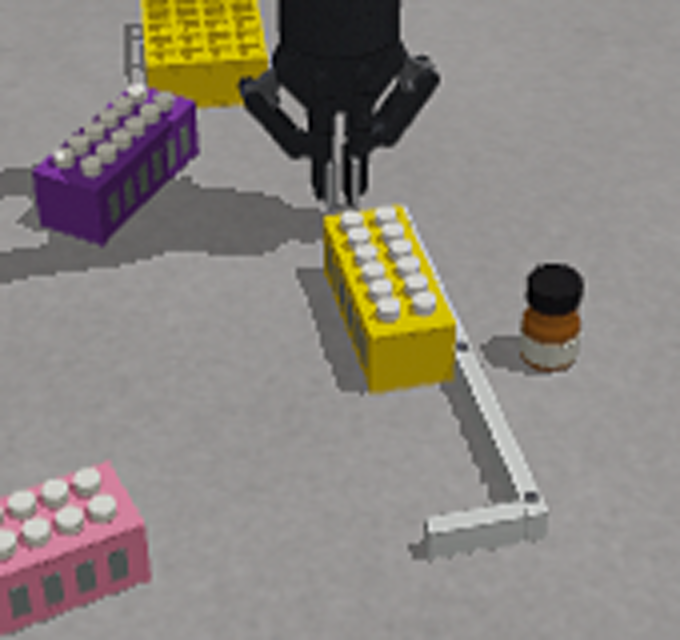

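>>> jog_arm([
  {"hand":0.1,"tx":0,"ty":0.005,"tz":0.01,"rx":-0.007,"ry":0,"rz":-0.005},
  {"hand":0.1,"tx":0,"ty":0.009,"tz":0.02,"rx":-0.007,"ry":0,"rz":-0.005},
  {"hand":0.1,"tx":-0.01,"ty":0.009,"tz":0.02,"rx":-0.007,"ry":0,"rz":-0.005},
  {"hand":0.1,"tx":-0.02,"ty":0.009,"tz":0.02,"rx":-0.007,"ry":0,"rz":-0.005},
  {"hand":0.1,"tx":-0.03,"ty":0.009,"tz":0.02,"rx":-0.007,"ry":0,"rz":-0.005},
  {"hand":0.1,"tx":-0.038,"ty":0.009,"tz":0.02,"rx":-0.007,"ry":0,"rz":-0.005},
  {"hand":0.1,"tx":-0.045,"ty":0.009,"tz":0.02,"rx":-0.007,"ry":0,"rz":-0.005},
  {"hand":0.1,"tx":-0.052,"ty":0.009,"tz":0.02,"rx":-0.007,"ry":0,"rz":-0.005},
  {"hand":0.1,"tx":-0.059,"ty":0.009,"tz":0.02,"rx":-0.007,"ry":0,"rz":-0.005},
  {"hand":0.1,"tx":-0.066,"ty":0.009,"tz":0.02,"rx":-0.007,"ry":0,"rz":-0.005},
])

```text
clock: 12.23
ee_pos: [0.5668, 0.1948, 0.0418]
tool_rot: [[-0.193, 0.981, 0.008], [0.981, 0.193, 0.002], [0.001, 0.008, -1.0]]
force: [-1.6, 2.9, 2.0]
opening: 0.0089
finger_force: 1.6
```

```bash
python3 -c "
from h import *
go((-.026,.20),.038,11.03+90)
where()"
```

```text
rot units [ 0.008 -0.001  0.002]
clock 12.23 at corner [-23.  249.7] z 0.0418 world target [0.573 0.145] shift units [-0.0829 -0.0052  0.0063]
top rack(corner mm) 209 [-26.  177.8] [120.4  51.3] 89.93 [[-52.0, 118.0], [-0.0, 118.0], [-0.0, 238.0], [-52.0, 238.0]]
side rack(corner mm) 512 [-24.5 181.2] [ 52.4 138.6] 0.14 [[-51.0, 250.0], [-51.0, 112.0], [2.0, 112.0], [1.0, 251.0]]
[ 1.4  0.6 -0.8]
```

>>> jog_arm([
  {"hand":0.1,"tx":-0.008,"ty":0,"tz":0.002,"rx":0,"ry":0,"rz":0},
  {"hand":0.1,"tx":-0.017,"ty":-0.002,"tz":0.004,"rx":0,"ry":0,"rz":0},
  {"hand":0.1,"tx":-0.026,"ty":-0.003,"tz":0.006,"rx":0,"ry":0,"rz":0},
  {"hand":0.1,"tx":-0.035,"ty":-0.004,"tz":0.006,"rx":0,"ry":0,"rz":0},
  {"hand":0.1,"tx":-0.044,"ty":-0.004,"tz":0.006,"rx":0,"ry":0,"rz":0},
  {"hand":0.1,"tx":-0.053,"ty":-0.004,"tz":0.006,"rx":0,"ry":0,"rz":0},
  {"hand":0.1,"tx":-0.062,"ty":-0.004,"tz":0.006,"rx":0,"ry":0,"rz":0},
  {"hand":0.1,"tx":-0.071,"ty":-0.004,"tz":0.006,"rx":0,"ry":0,"rz":0},
  {"hand":0.1,"tx":-0.08,"ty":-0.004,"tz":0.006,"rx":0,"ry":0,"rz":0},
  {"hand":0.1,"tx":-0.089,"ty":-0.004,"tz":0.006,"rx":0,"ry":0,"rz":0},
])

```text
clock: 13.17
ee_pos: [0.5746, 0.1411, 0.0377]
tool_rot: [[-0.193, 0.981, 0.007], [0.981, 0.193, 0.001], [-0.0, 0.007, -1.0]]
force: [-0.9, 3.7, 0.4]
opening: 0.0084
finger_force: 1.4
```

```bash
python3 -c "
from h import *
go((-.026,.15),.038,11.03+90)
where()"
```

```text
rot units [0.007 0.    0.002]
clock 13.17 at corner [-25.6 195.6] z 0.0377 world target [0.583 0.096] shift units [-0.0759 -0.0007 -0.0004]
top rack(corner mm) 212 [-28.9 122.1] [ 50.2 117.9] 0.08 [[-54.0, 181.0], [-54.0, 63.0], [-4.0, 63.0], [-4.0, 181.0]]
side rack(corner mm) 562 [-27.  129.8] [ 52.6 145.5] 0.07 [[-53.0, 203.0], [-53.0, 57.0], [-1.0, 57.0], [-1.0, 203.0]]
[0.1 0.5 0.1]
```

>>> jog_arm([
  {"hand":0.1,"tx":-0.009,"ty":0,"tz":0,"rx":0,"ry":0,"rz":0},
  {"hand":0.1,"tx":-0.018,"ty":0,"tz":0,"rx":0,"ry":0,"rz":0},
  {"hand":0.1,"tx":-0.027,"ty":0,"tz":0,"rx":0,"ry":0,"rz":0},
  {"hand":0.1,"tx":-0.036,"ty":0,"tz":0,"rx":0,"ry":0,"rz":0},
  {"hand":0.1,"tx":-0.045,"ty":0,"tz":0,"rx":0,"ry":0,"rz":0},
  {"hand":0.1,"tx":-0.054,"ty":0,"tz":0,"rx":0,"ry":0,"rz":0},
  {"hand":0.1,"tx":-0.063,"ty":0,"tz":0,"rx":0,"ry":0,"rz":0},
  {"hand":0.1,"tx":-0.072,"ty":0,"tz":0,"rx":0,"ry":0,"rz":0},
  {"hand":0.1,"tx":-0.08,"ty":0,"tz":0,"rx":0,"ry":0,"rz":0},
  {"hand":0.1,"tx":-0.085,"ty":0,"tz":0,"rx":0,"ry":0,"rz":0},
])

```text
clock: 14.1
ee_pos: [0.5847, 0.091, 0.0379]
tool_rot: [[-0.193, 0.981, 0.007], [0.981, 0.193, 0.001], [-0.0, 0.007, -1.0]]
force: [-0.4, 1.7, -1.3]
opening: 0.0089
finger_force: 0.8
```

```bash
python3 -c "
from h import *
go((-.026,.135),.038,11.03+90)
where('c')"
```

```text
rot units [0.007 0.    0.002]
clock 14.10 at corner [-25.3 144.4] z 0.0379 world target [0.586 0.082] shift units [-0.0157 -0.0011 -0.0002]
top rack(corner mm) 169 [-29.  69.] [ 50.1 114.4] 0.36 [[-54.0, 126.0], [-54.0, 12.0], [-4.0, 12.0], [-4.0, 126.0]]
side rack(corner mm) 633 [-26.8  76.4] [ 52.9 137.9] 0.05 [[-53.0, 145.0], [-53.0, 7.0], [-0.0, 7.0], [-0.0, 145.0]]
[-0.2 -0.2 -0.7]
```

View pics/c_side.png

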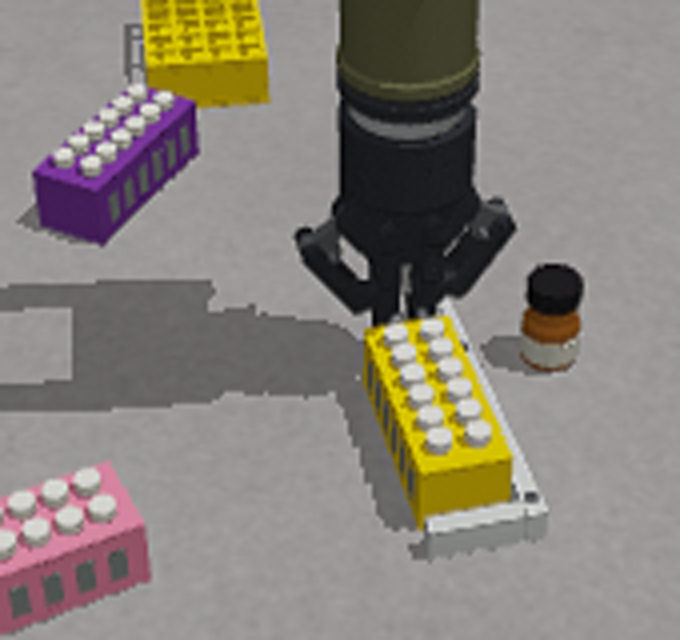

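>>> jog_arm([
  {"hand":0.1,"tx":-0.004,"ty":0,"tz":0,"rx":0,"ry":0,"rz":0},
  {"hand":0.1,"tx":-0.007,"ty":0,"tz":0,"rx":0,"ry":0,"rz":0},
  {"hand":0.1,"tx":-0.01,"ty":0,"tz":0,"rx":0,"ry":0,"rz":0},
  {"hand":0.1,"tx":-0.011,"ty":0,"tz":0,"rx":0,"ry":0,"rz":0},
  {"hand":0.1,"tx":-0.012,"ty":0,"tz":0,"rx":0,"ry":0,"rz":0},
  {"hand":0.1,"tx":-0.013,"ty":0,"tz":0,"rx":0,"ry":0,"rz":0},
  {"hand":0.1,"tx":-0.014,"ty":0,"tz":0,"rx":0,"ry":0,"rz":0},
  {"hand":0.1,"tx":-0.015,"ty":0,"tz":0,"rx":0,"ry":0,"rz":0},
  {"hand":0.1,"tx":-0.016,"ty":0,"tz":0,"rx":0,"ry":0,"rz":0},
  {"hand":0.1,"tx":-0.016,"ty":0,"tz":0,"rx":0,"ry":0,"rz":0},
])

```text
clock: 15.03
ee_pos: [0.5865, 0.0823, 0.038]
tool_rot: [[-0.193, 0.981, 0.007], [0.981, 0.193, 0.002], [0.0, 0.008, -1.0]]
force: [-1.3, 4.2, 2.3]
opening: 0.0083
finger_force: 1.5
```

>>> jog_arm([
  {"hand":0.1,"tx":-0.0005,"ty":0,"tz":0,"rx":0,"ry":0,"rz":0},
  {"hand":0.1,"tx":-0.001,"ty":0,"tz":0,"rx":0,"ry":0,"rz":0},
  {"hand":0.1,"tx":-0.0015,"ty":0,"tz":0,"rx":0,"ry":0,"rz":0},
  {"hand":0.1,"tx":-0.002,"ty":0,"tz":0,"rx":0,"ry":0,"rz":0},
  {"hand":0.1,"tx":-0.0025,"ty":0,"tz":0,"rx":0,"ry":0,"rz":0},
  {"hand":0.1,"tx":-0.003,"ty":0,"tz":0,"rx":0,"ry":0,"rz":0},
  {"hand":0.1,"tx":-0.003,"ty":0,"tz":0,"rx":0,"ry":0,"rz":0},
  {"hand":0.1,"tx":-0.003,"ty":0,"tz":0,"rx":0,"ry":0,"rz":0},
  {"hand":0.1,"tx":-0.003,"ty":0,"tz":0,"rx":0,"ry":0,"rz":0},
  {"hand":0.1,"tx":-0.003,"ty":0,"tz":0,"rx":0,"ry":0,"rz":0},
])

```text
clock: 15.87
ee_pos: [0.5868, 0.0806, 0.0379]
tool_rot: [[-0.193, 0.981, 0.007], [0.981, 0.193, 0.001], [-0.0, 0.007, -1.0]]
force: [0.3, 3.4, 2.1]
opening: 0.009
finger_force: 1.8
```

```bash
python3 -c "
from h import *
go((-.026,.135),.038,11.03+90)
where()"
```

```text
rot units [0.007 0.    0.002]
clock 15.87 at corner [-25.2 133.8] z 0.0379 world target [0.586 0.082] shift units [ 0.002  -0.0013 -0.0002]
top rack(corner mm) 148 [-29.2  57.5] [ 50.  108.3] 0.6 [[-55.0, 111.0], [-54.0, 3.0], [-4.0, 4.0], [-5.0, 112.0]]
side rack(corner mm) 645 [-26.5  67.1] [ 53.  142.9] 0.21 [[-53.0, 138.0], [-53.0, -4.0], [0.0, -4.0], [-0.0, 139.0]]
[0.2 2.6 2.5]
```

Not at the stop yet, because the tool still follows the command in full. I'll continue.

>>> jog_arm([
  {"hand":0.1,"tx":-0.0005,"ty":0,"tz":0,"rx":0,"ry":0,"rz":0},
  {"hand":0.1,"tx":-0.001,"ty":0,"tz":0,"rx":0,"ry":0,"rz":0},
  {"hand":0.1,"tx":-0.0015,"ty":0,"tz":0,"rx":0,"ry":0,"rz":0},
  {"hand":0.1,"tx":-0.002,"ty":0,"tz":0,"rx":0,"ry":0,"rz":0},
  {"hand":0.1,"tx":-0.0025,"ty":0,"tz":0,"rx":0,"ry":0,"rz":0},
  {"hand":0.1,"tx":-0.003,"ty":0,"tz":0,"rx":0,"ry":0,"rz":0},
  {"hand":0.1,"tx":-0.0035,"ty":0,"tz":0,"rx":0,"ry":0,"rz":0},
  {"hand":0.1,"tx":-0.004,"ty":0,"tz":0,"rx":0,"ry":0,"rz":0},
  {"hand":0.1,"tx":-0.004,"ty":0,"tz":0,"rx":0,"ry":0,"rz":0},
  {"hand":0.1,"tx":-0.004,"ty":0,"tz":0,"rx":0,"ry":0,"rz":0},
])

```text
clock: 16.8
ee_pos: [0.5868, 0.0805, 0.0379]
tool_rot: [[-0.192, 0.981, 0.007], [0.981, 0.192, 0.005], [0.003, 0.007, -1.0]]
force: [-1.2, 11.7, 3.7]
opening: 0.0088
finger_force: 6.0
```

>>> jog_arm([
  {"hand":0.1,"tx":0.005,"ty":0,"tz":0,"rx":0,"ry":0,"rz":0},
  {"hand":0.1,"tx":0.02,"ty":0,"tz":0,"rx":0,"ry":0,"rz":0},
  {"hand":0.1,"tx":0.04,"ty":0,"tz":0,"rx":0,"ry":0,"rz":0},
  {"hand":0.1,"tx":0.06,"ty":0,"tz":0,"rx":0,"ry":0,"rz":0},
  {"hand":0.1,"tx":0.06,"ty":0,"tz":-0.04,"rx":0,"ry":0,"rz":0},
  {"hand":0.1,"tx":0.06,"ty":0,"tz":-0.09,"rx":0,"ry":0,"rz":0},
  {"hand":0.1,"tx":0.06,"ty":0,"tz":-0.14,"rx":0,"ry":0,"rz":0.1},
  {"hand":0.1,"tx":0.06,"ty":0,"tz":-0.18,"rx":0,"ry":0,"rz":0.2},
  {"hand":0.1,"tx":0.06,"ty":-0.04,"tz":-0.2,"rx":0,"ry":0,"rz":0.3},
  {"hand":0.1,"tx":0.06,"ty":-0.08,"tz":-0.2,"rx":0,"ry":0,"rz":0.4},
])

```text
clock: 17.63
ee_pos: [0.5352, 0.1051, 0.1609]
tool_rot: [[0.227, 0.974, 0.015], [0.974, -0.227, 0.002], [0.005, 0.015, -1.0]]
force: [-0.3, -0.1, 0.2]
opening: 0.0087
finger_force: 0.0
```

```bash
python3 -c "
from h import *
go((-.11,.064),.15,11.03)
where()"
```

```text
rot units [ 0.009 -0.013  1.098]
clock 17.63 at corner [-71.1 167.8] z 0.1609 world target [ 0.517 -0.004] shift units [-0.1845  0.0114  0.0174]
top rack(corner mm) 198 [-28.4  45.3] [50.4 85.7] 0.07 [[-54.0, 88.0], [-54.0, 2.0], [-3.0, 3.0], [-3.0, 88.0]]
side rack(corner mm) 651 [-26.4  60.2] [ 53.2 127.6] 0.29 [[-53.0, 124.0], [-53.0, -4.0], [0.0, -4.0], [-0.0, 124.0]]
[ 0.4  1.2 -0.6]
```

>>> jog_arm([
  {"hand":0.8,"tx":-0.01,"ty":0,"tz":0,"rx":0,"ry":0,"rz":0.11},
  {"hand":0.8,"tx":-0.03,"ty":0,"tz":0,"rx":0,"ry":0,"rz":0.22},
  {"hand":0.8,"tx":-0.05,"ty":0,"tz":0,"rx":0,"ry":0,"rz":0.33},
  {"hand":0.8,"tx":-0.07,"ty":0.005,"tz":0,"rx":0,"ry":0,"rz":0.44},
  {"hand":0.8,"tx":-0.09,"ty":0.01,"tz":0,"rx":0,"ry":0,"rz":0.55},
  {"hand":0.8,"tx":-0.12,"ty":0.01,"tz":0,"rx":0,"ry":0,"rz":0.66},
  {"hand":0.8,"tx":-0.15,"ty":0.01,"tz":0,"rx":0,"ry":0,"rz":0.77},
  {"hand":0.8,"tx":-0.18,"ty":0.01,"tz":0,"rx":0,"ry":0,"rz":0.88},
  {"hand":0.8,"tx":-0.185,"ty":0.011,"tz":0,"rx":0,"ry":0,"rz":0.99},
  {"hand":0.8,"tx":-0.185,"ty":0.011,"tz":0,"rx":0,"ry":0,"rz":1},
])

```text
clock: 18.57
ee_pos: [0.514, -0.0063, 0.1568]
tool_rot: [[0.957, 0.291, 0.007], [0.291, -0.957, 0.001], [0.007, 0.001, -1.0]]
force: [0.1, 0.2, 0.8]
opening: 0.0683
finger_force: 0.0
```

```bash
python3 -c "
from h import *
go((-.11,.064),.026,11.03); print(status.sense()['opening'])"
```

```text
rot units [ 0.001 -0.006  0.099]
clock 18.57 at corner [-113.3   62.5] z 0.1568 world target [ 0.517 -0.004] shift units [ 0.0042 -0.0022  0.2181]
0.0683060276106249
```

>>> jog_arm([
  {"hand":0.8,"tx":0,"ty":0,"tz":0.02,"rx":0,"ry":-0.006,"rz":0.099},
  {"hand":0.8,"tx":0,"ty":-0.002,"tz":0.05,"rx":0,"ry":-0.006,"rz":0.099},
  {"hand":0.8,"tx":0,"ty":-0.002,"tz":0.09,"rx":0,"ry":-0.006,"rz":0.099},
  {"hand":0.8,"tx":0,"ty":-0.002,"tz":0.13,"rx":0,"ry":-0.006,"rz":0.099},
  {"hand":0.8,"tx":0,"ty":-0.002,"tz":0.16,"rx":0,"ry":-0.006,"rz":0.099},
  {"hand":0.8,"tx":0,"ty":-0.002,"tz":0.18,"rx":0,"ry":-0.006,"rz":0.099},
  {"hand":0.8,"tx":0,"ty":-0.002,"tz":0.195,"rx":0,"ry":-0.006,"rz":0.099},
  {"hand":0.8,"tx":0,"ty":-0.002,"tz":0.205,"rx":0,"ry":-0.006,"rz":0.099},
  {"hand":0.8,"tx":0,"ty":-0.002,"tz":0.213,"rx":0,"ry":-0.006,"rz":0.099},
  {"hand":0.8,"tx":0,"ty":-0.002,"tz":0.213,"rx":0,"ry":-0.006,"rz":0.099},
])

```text
clock: 19.4
ee_pos: [0.5146, -0.004, 0.0289]
tool_rot: [[0.981, 0.196, 0.0], [0.196, -0.981, -0.0], [0.0, 0.0, -1.0]]
force: [0.4, 0.4, 0.2]
opening: 0.0683
finger_force: 0.0
```

```bash
python3 -c "
from h import *
go((-.069,.064),.026,11.03); where()"
```

```text
rot units [ 0.    -0.     0.004]
clock 19.40 at corner [-112.3   64.7] z 0.0289 world target [0.557 0.004] shift units [0.0721 0.0014 0.0049]
top rack(corner mm) 208 [-28.3  63.8] [ 49.8 121.9] 0.08 [[-53.0, 125.0], [-53.0, 3.0], [-3.0, 3.0], [-4.0, 125.0]]
side rack(corner mm) 640 [-26.7  60.1] [126.6  52.4] 89.79 [[-53.0, -3.0], [-1.0, -3.0], [-0.0, 123.0], [-53.0, 123.0]]
[-0.5  0.4  0.2]
```

>>> jog_arm([
  {"hand":0.8,"tx":0.015,"ty":0,"tz":0.002,"rx":0,"ry":0,"rz":0.004},
  {"hand":0.8,"tx":0.03,"ty":0,"tz":0.003,"rx":0,"ry":0,"rz":0.004},
  {"hand":0.8,"tx":0.045,"ty":0,"tz":0.003,"rx":0,"ry":0,"rz":0.004},
  {"hand":0.8,"tx":0.06,"ty":0,"tz":0.003,"rx":0,"ry":0,"rz":0.004},
  {"hand":0.8,"tx":0.068,"ty":0,"tz":0.003,"rx":0,"ry":0,"rz":0.004},
  {"hand":0.8,"tx":0.072,"ty":0,"tz":0.003,"rx":0,"ry":0,"rz":0.004},
  {"hand":0.8,"tx":0.075,"ty":0,"tz":0.003,"rx":0,"ry":0,"rz":0.004},
  {"hand":0.8,"tx":0.077,"ty":0,"tz":0.003,"rx":0,"ry":0,"rz":0.004},
  {"hand":0.8,"tx":0.079,"ty":0,"tz":0.003,"rx":0,"ry":0,"rz":0.004},
  {"hand":0.8,"tx":0.08,"ty":0,"tz":0.003,"rx":0,"ry":0,"rz":0.004},
])

```text
clock: 20.33
ee_pos: [0.5614, 0.0051, 0.0276]
tool_rot: [[0.982, 0.19, 0.001], [0.19, -0.982, -0.0], [0.001, 0.0, -1.0]]
force: [-0.0, -0.1, -0.5]
opening: 0.0686
finger_force: 0.0
```

>>> jog_arm([
  {"hand":0.8,"tx":0.0005,"ty":0,"tz":0,"rx":0,"ry":0,"rz":0},
  {"hand":0.8,"tx":0.001,"ty":0,"tz":0,"rx":0,"ry":0,"rz":0},
  {"hand":0.8,"tx":0.0015,"ty":0,"tz":0,"rx":0,"ry":0,"rz":0},
  {"hand":0.8,"tx":0.002,"ty":0,"tz":0,"rx":0,"ry":0,"rz":0},
  {"hand":0.8,"tx":0.0025,"ty":0,"tz":0,"rx":0,"ry":0,"rz":0},
  {"hand":0.8,"tx":0.003,"ty":0,"tz":0,"rx":0,"ry":0,"rz":0},
  {"hand":0.8,"tx":0.0035,"ty":0,"tz":0,"rx":0,"ry":0,"rz":0},
  {"hand":0.8,"tx":0.004,"ty":0,"tz":0,"rx":0,"ry":0,"rz":0},
  {"hand":0.8,"tx":0.0045,"ty":0,"tz":0,"rx":0,"ry":0,"rz":0},
  {"hand":0.8,"tx":0.0045,"ty":0,"tz":0,"rx":0,"ry":0,"rz":0},
])

```text
clock: 21.17
ee_pos: [0.564, 0.0057, 0.0276]
tool_rot: [[0.982, 0.19, 0.0], [0.19, -0.982, 0.0], [0.0, -0.0, -1.0]]
force: [-4.5, 0.1, 2.4]
opening: 0.0683
finger_force: 1.9
```

```bash
python3 -c "
from h import *
go((-.069,.064),.026,11.03); where()"
```

```text
rot units [-0.    -0.    -0.001]
clock 21.17 at corner [-61.9  64.7] z 0.0276 world target [0.557 0.004] shift units [-0.0118  0.0011  0.0026]
top rack(corner mm) 28 [-19.2 122.6] [ 8.5 33.8] 77.36 [[-37.0, 122.0], [-4.0, 115.0], [-2.0, 123.0], [-35.0, 130.0]]
side rack(corner mm) 427 [-24.   58.3] [123.5  52.8] 89.82 [[-51.0, -3.0], [2.0, -4.0], [3.0, 120.0], [-50.0, 120.0]]
[-4.1 -0.6  1.2]
```

>>> jog_arm([
  {"hand":0.8,"tx":0.0005,"ty":0,"tz":0,"rx":0,"ry":0,"rz":0},
  {"hand":0.8,"tx":0.001,"ty":0,"tz":0,"rx":0,"ry":0,"rz":0},
  {"hand":0.8,"tx":0.0015,"ty":0,"tz":0,"rx":0,"ry":0,"rz":0},
  {"hand":0.8,"tx":0.002,"ty":0,"tz":0,"rx":0,"ry":0,"rz":0},
  {"hand":0.8,"tx":0.0025,"ty":0,"tz":0,"rx":0,"ry":0,"rz":0},
  {"hand":0.8,"tx":0.003,"ty":0,"tz":0,"rx":0,"ry":0,"rz":0},
  {"hand":0.8,"tx":0.0035,"ty":0,"tz":0,"rx":0,"ry":0,"rz":0},
  {"hand":0.8,"tx":0.004,"ty":0,"tz":0,"rx":0,"ry":0,"rz":0},
  {"hand":0.8,"tx":0.004,"ty":0,"tz":0,"rx":0,"ry":0,"rz":0},
  {"hand":0.8,"tx":0.004,"ty":0,"tz":0,"rx":0,"ry":0,"rz":0},
])

```text
clock: 22.1
ee_pos: [0.5643, 0.0057, 0.0276]
tool_rot: [[0.982, 0.191, -0.003], [0.191, -0.982, -0.001], [-0.003, 0.0, -1.0]]
force: [-8.3, -1.5, 5.3]
opening: 0.0685
finger_force: 4.2
```

Firm against the fence: the force rose to 8 N and the tool stopped moving. I'll back off, rise clear and check.

>>> jog_arm([
  {"hand":0.8,"tx":-0.004,"ty":0,"tz":0,"rx":0,"ry":0,"rz":0},
  {"hand":0.8,"tx":-0.015,"ty":0,"tz":0,"rx":0,"ry":0,"rz":0},
  {"hand":0.8,"tx":-0.04,"ty":0,"tz":0,"rx":0,"ry":0,"rz":0},
  {"hand":0.8,"tx":-0.08,"ty":0,"tz":0,"rx":0,"ry":0,"rz":0},
  {"hand":0.8,"tx":-0.12,"ty":0,"tz":-0.03,"rx":0,"ry":0,"rz":0},
  {"hand":0.8,"tx":-0.14,"ty":0,"tz":-0.09,"rx":0,"ry":0,"rz":0},
  {"hand":0.8,"tx":-0.14,"ty":0,"tz":-0.15,"rx":0,"ry":0,"rz":0},
  {"hand":0.8,"tx":-0.14,"ty":0,"tz":-0.21,"rx":0,"ry":0,"rz":0},
  {"hand":0.8,"tx":-0.14,"ty":0,"tz":-0.27,"rx":0,"ry":0,"rz":0},
  {"hand":0.8,"tx":-0.14,"ty":0,"tz":-0.3,"rx":0,"ry":0,"rz":0},
])

```text
clock: 22.93
ee_pos: [0.4874, -0.0103, 0.2126]
tool_rot: [[0.982, 0.19, 0.012], [0.19, -0.982, -0.001], [0.011, 0.003, -1.0]]
force: [2.3, -0.9, -0.2]
opening: 0.0682
finger_force: 0.0
```

```bash
python3 -c "
from h import *
where('e'); 
a=cv2.imread('pics/e_top.png'); b=cv2.imread('pics/e_side.png')
cv2.imwrite('pics/e.png',cv2.resize(np.vstack([a[:280],b[250:570]]) if a.shape[1]==b.shape[1] else b,None,fx=1,fy=1))"
```

```text
top rack(corner mm) 285 [-26.7  63.7] [ 50.3 121.8] 0.18 [[-52.0, 124.0], [-52.0, 3.0], [-1.0, 3.0], [-2.0, 125.0]]
side rack(corner mm) 650 [-24.3  60.3] [ 53.  126.9] 0.03 [[-51.0, 124.0], [-51.0, -3.0], [2.0, -3.0], [2.0, 124.0]]
[-0.1  0.3 -0.2]
```

View pics/e.png

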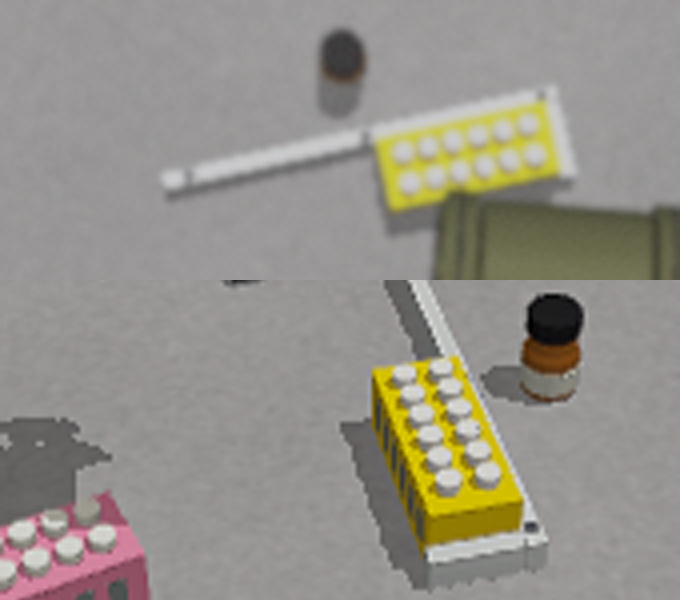

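The picture shows the rack in the corner: its long side lies on the fence, its right end is at the stop, and the jar has not moved. The two cameras average to a centre of about (-25.5, 62) mm and an angle under 0.2°. The arm is clear, so I'm handing it in.

```bash
python3 -c "
from rig import bot
print(bot.finish_job())"
```

```text
the job is handed in; nothing more can be done
None
```

The yellow tube rack is in the corner stop: its long side was pressed to the fence and its end to the stop until the tool stopped moving. The cameras put its centre within about 2 mm of the docked position, the arm is clear of it, and the job is handed in; no verdict was returned.

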